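Make the spice caddy ready to carry

TASK

Get the loaded spice caddy ready to carry: swing its hinged front bar down until it rests fully in its catch, and pull the black T-handle straight up until its orange lock button clicks out and the handle stays up by itself. Either may be done first; leave the jars and the two shakers standing in their places in the caddy, and let go of everything.

Things in the scene. Friction and masses are not known exactly. Their poses are not given: they have to be found in the camera images.
- caddy: Low wooden spice caddy, 180 (x) x 224 (y) mm, heavy: it does not move. Origin: centre of its underside, z up; -x is its front, with the hinged bar. Floor at z 10. A square dark steel sleeve (24 x 24, top at z 165) stands in its middle; in front of it (x -50; y -54, 0, 54) three spice jars, behind it (x 48) two shakers, and a fixed rail 73 high along the rear.
- handle (a joint): Height in m by which the telescoping handle is pulled up out of the sleeve, straight up: 0 fully down, end stop at 0.0905. The moving part weighs 0.37 kg and sinks back down unless locked; the pull takes about 5 to 8 N, more at the stop. At 0.0885 and above the lock button clicks out; when let go the handle then rests on the button at about 0.088.
- handle_grip (a point): Centre of the black round T-bar on top of the handle: diameter 20 mm, 110 mm long, its axis along the caddy's y. The inner tube (16 x 16 mm, its top 18 mm a collar 19.5 x 26) hangs below it. With the handle down it is 205 mm above the caddy's underside, 40 mm above the sleeve's top. Axes as the caddy's.
- lock_button (a joint): How far in m the orange spring button (10 x 10 mm), carried by the inner tube, has moved out towards the caddy's front: about 0.0005 while hidden in the sleeve, about 0.009 when clicked out through the window near the top of the sleeve's front face, standing 6 mm proud. It springs out by itself; it need not be touched.
- front_bar (a joint): Angle in rad of the steel front bar (8 mm thick) about its hinge, whose axis is the caddy's x: 0 = level, down in the catch (hard stop), grows as its free end swings up, limit 1.35. The hinge is stiff: the bar stays where it is left; under 2 N at the tab moves it.
- bar_hinge (a point): Hinge of the front bar, at the right end of the caddy's front: (-88, -100, 75) mm in the caddy's frame, on the bar's axis.
- bar_tab (a point): Point 17 mm in front of the bar's axis on the red tab at the bar's free end, 225 mm from the hinge along the bar, at mid thickness. The tab is a plate 34 mm (caddy x, from 5 mm behind to 29 mm in front of the bar's axis) x 30 mm (along the bar) x 8 mm thick. With the bar closed the point lies at (-105, 125, 75) mm in the caddy's frame, left of the catch, clear of the jars.
- spice_jar_1: Spice jar, red cap, 45 mm diameter, 106 high, front row right. Origin at the centre of its underside, z up.
- spice_jar_5: Spice jar, green cap, 44 mm diameter, 100 high, front row middle. Origin at the centre of its underside, z up.
- spice_jar_2: Spice jar, red cap, 45 mm diameter, 106 high, front row left. Origin at the centre of its underside, z up.
- mill_3: Salt shaker with grey cap, 44 mm diameter, 90 high, rear row. Origin at the centre of its underside, z up.
- mill_2: Pepper shaker with grey cap, 44 mm diameter, 90 high, rear row. Origin at the centre of its underside, z up.
- bar_catch (a point): Where the closed front bar's axis lies in its U-shaped steel catch, open at the top, left end of the caddy's front: (-88, 78, 75) mm in the caddy's frame; the catch is 20 mm deep (x), 10 wide (y), its prongs reach up to z 84.

How it is judged:
By the outcome, as a careful person would: the job done as asked, in the order asked, and still so for the second after the job is handed in, with the robot touching nothing.
It also fails if it takes over 48 s, if anything falls off the work surface, if the arm or the gripper's body presses on something with over 40 N, if the wrist force passes 120 N, or if a joint passes its speed limit or range.

ROBOT

A 6-joint arm with a two-finger parallel gripper is mounted at the origin on a cart in front of the work surface, level with it; the furniture and walls round the work are solid. World frame = base frame: x ahead of the robot, y to its left, z up, the work surface at z = 0. Lengths are in m, angles in rad, forces in N, time in s.
With the tool pointing down it reaches from about 0.35 to 0.975 m from the base axis. Payload 4.9 kg.
Tool frame: the origin (TCP) lies at the very end of the fingers, on their centre line; the grasp point (between the pads) lies 19 mm behind it (ctrl.grasp_offset is the distance from the TCP to the grasp point, in m); z points along the fingers, y is the line along which they close (so a half turn about z gives the same grasp; the last joint's range is limited). The gripper opens to 85 mm and grips with 20 to 120 N. Pads are 22 mm wide; open, the fingers measure 114 mm over their backs; the gripper's body (76 mm by 85 mm) begins 54 mm behind the grasp point. The pads swing forward as they close: fully open they stand 13 mm farther back than shut.
Start: joints at [1.093, 0.053, 1.613, -0, 1.476, -0.119], TCP at [0.219, 0.585, 0.231] pointing down, gripper open.
Joint ranges: [-3.01, 3.01], [-1.01, 2.22], [0.06, 2.58], [-1.02, 4.17], [0.09, 2.62], [-3.14, 3.14]. Speed limits (rad/s): [2.57, 2.57, 3.14, 3.14, 3.14, 3.14].

INTERFACE

Orientations are given as a rotation vector (axis times angle).
In Python, from station import ctrl, optics gives the robot as it stands.
- The arm moves only by the shell command python3 -m handwheel 'ROWS' [OPENING] [FORCE]. ROWS is JSON, a list of rows, each an object of numbers: "tx", "ty", "tz": the shift along the tool's x, y, z in mm; "roll": the turn about the tool's z in rad. A call has 1 to 12 rows; each row shifts and turns the commanded pose from where the row before left it, along the tool's axes as they then stand; what a row does not reach is not made up. A row lasts 1/12 s, in which the tool goes at most 41.7 mm and 7.16 degrees, less where a joint would pass 70% of its speed; a pose out of reach is approached as far as the arm can. A call with a gripper value outside its range is refused whole. OPENING is the finger opening in mm, from 0 to 85.4, set as the call begins (- or left out, the last holds). The fingers move at their own pace and stop on an object; FORCE is the grip in N (left out, the last holds). Time passes only in rows, so rows that do not move let the fingers close. It gives the time, the measured TCP pose, the force, the opening and the grip force at its end, in the units of the state.
- ctrl.get_obs(): the state, without advancing time (a new reading comes with each control period).
- optics.get_image(name): name is "side" or "top"; returns (picture, depth): 400x640x3 uint8, red, green, blue; 400x640 float32, m along the optical axis (not along the pixel's ray), 0 where there is no reading.
- optics.camera_params(name): a dict with "mtx" (3x3 intrinsics, pixels), "k1" (the pictures are not rectified: a ray, as slopes to the right and down, at radius r is drawn at 1 + k1 r^2 times it, then the intrinsics apply), "extrinsics" (4x4, takes a point from camera to world coordinates). Camera axes: x right, y down, z forward; pixel columns grow to the right and rows downward; lengths in m; the calibration is good to about 2 mm. A picture is of the moment at which its call begins. camera_params takes no time and is no camera call.
- ctrl.finish_job(): hands the job in; it is judged then, once.
The state is a dict: "t": time; "q": joint angles; "dq": joint speeds; "effort": joint torques, N m; "tool_pos": TCP position; "tool_rot": TCP orientation; "contact_force": force on the tool from outside, world axes, zero at the start; "wrist_torque": the same for the moment, N m; "opening": finger opening in m; "grip_force": force on a finger pad.
Only numpy, scipy, OpenCV 4.12 (cv2) and the standard library are available. Lean on these libraries where they do the work, as an engineer would, in place of code of your own. Each camera call takes 0.05 s, during which the arm holds its last target. There are 200 camera calls.

## Working session

There is one attempt and no reset: what is moved stays moved. The work goes in short steps, Python scripts to look and compute and a shell command to move; the robot and the scene stay as the last step left them, time stands still between calls to the robot, and variables do not carry over. Pictures are saved under pics/ and viewed, at most 10 in all, crops included, and the job is handed in when it is done.

```bash
ls; mkdir -p pics; python3 - <<'E'
from station import ctrl, optics
import cv2,numpy as np
for n in("side","top"):
    im,d=optics.get_image(n); cv2.imwrite(f"pics/{n}0.png",im[:,:,::-1]); np.savez(f"{n}0.npz",im=im,d=d)
    p=optics.camera_params(n);print(n,p)
o=ctrl.get_obs();print(o['t'],o['tool_pos'],o['tool_rot'],o['opening'])
E
```

```text
pics
side {'mtx': array([[403.4580019 ,   0.        , 321.91855634],
       [  0.        , 403.4580019 , 192.32863322],
       [  0.        ,   0.        ,   1.        ]]), 'k1': -0.09874577222986228, 'extrinsics': array([[-0.99631982, -0.03328341,  0.07898754,  0.50498114],
       [-0.08455722,  0.5325218 , -0.84218205,  0.75131082],
       [-0.01403189, -0.84576164, -0.53337638,  0.59799035],
       [ 0.        ,  0.        ,  0.        ,  1.        ]])}
top {'mtx': array([[451.85404925,   0.        , 320.89220495],
       [  0.        , 451.85404925, 199.62290633],
       [  0.        ,   0.        ,   1.        ]]), 'k1': -0.06863464407479378, 'extrinsics': array([[-0.01492377, -0.99575236,  0.09085442,  0.4926567 ],
       [-0.99986094,  0.01553789,  0.00605583,  0.04400525],
       [-0.00744179, -0.09075141, -0.99584577,  0.98119883],
       [ 0.        ,  0.        ,  0.        ,  1.        ]])}
0.1 [0.21917772 0.5846967  0.2301601 ] [-5.60411052e-01 -3.09061365e+00  2.87994712e-03] 0.08531240113053931
```

View pics/side0.png

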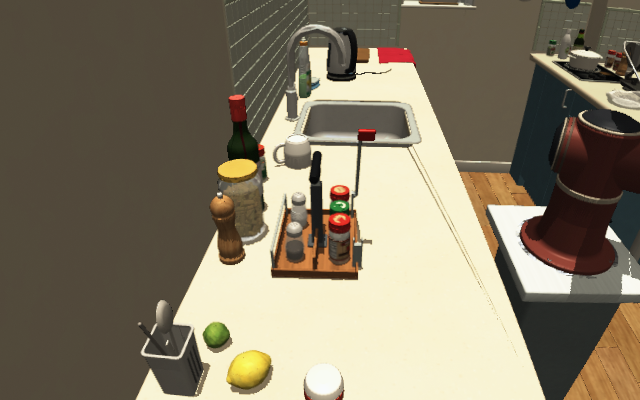

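View pics/top0.png

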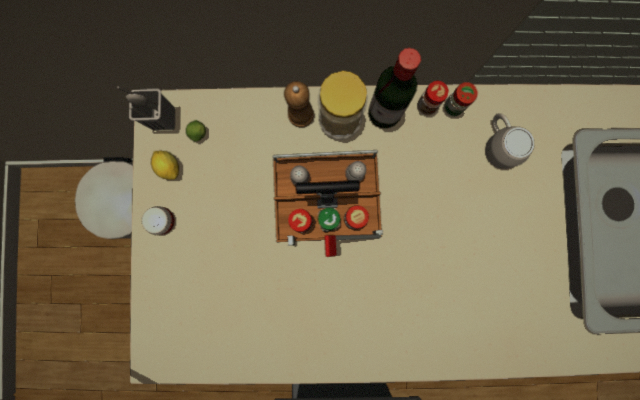

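The side view shows the black T-handle near (316,168), the red tab at (367,134) with its bar nearly upright, and the caddy's corners near (275,272) and (357,272). In the top view the T-bar runs from (297,188) to (358,186). The tab is at (331,244), the catch at (291,240) and the hinge at (379,233).

```bash
cat > h.py <<'E'
import numpy as np,cv2
from station import ctrl, optics
def ray(n,uv):
    p=optics.camera_params(n);K=p['mtx'];T=p['extrinsics']
    d=(np.array(uv,float)-K[:2,2])/K[0,0]
    s=d.copy()
    for _ in range(20): s=d/(1+p['k1']*(s@s))
    return T[:3,3],T[:3,:3]@np.array([*s,1.])
def plane(n,uv,z):
    c,r=ray(n,uv);return c+r*(z-c[2])/r[2]
def dep(n,uv,z): c,r=ray(n,uv);return c+r*z
def tri(a,b):
    (c1,r1),(c2,r2)=ray('side',a),ray('top',b)
    t=np.linalg.lstsq(np.c_[r1,-r2],c2-c1,rcond=None)[0]
    p,q=c1+r1*t[0],c2+r2*t[1];return (p+q)/2,np.linalg.norm(p-q)
def blob(mask,box):
    x0,y0,x1,y1=box;m=np.zeros(mask.shape,np.uint8);m[y0:y1,x0:x1]=mask[y0:y1,x0:x1]
    n,l,s,c=cv2.connectedComponentsWithStats(m);k=1+np.argmax(s[1:,4]);return l==k,s[k],c[k]
def red(im): 
    h=im.astype(int);return ((h[...,0]>90)&(h[...,1]<50)&(h[...,2]<60)).astype(np.uint8)
def black(im): return (im.max(2)<48).astype(np.uint8)
def cloud(n,m,d): 
    v,u=np.nonzero(m&(d>0));return np.array([dep(n,(a,b),d[b,a]) for a,b in zip(u,v)])
E
python3 - <<'E'
from h import *
np.set_printoptions(precision=4,suppress=True)
S=np.load('side0.npz');T=np.load('top0.npz')
ms,ss,cs=blob(red(S['im']),(350,120,385,150)); mt,st,ct=blob(red(T['im']),(320,232,342,262))
print('tab',ss,cs,st,ct,tri(cs,ct))
for n,m,d in(('side',ms,S['d']),('top',mt,T['d'])):
    c=cloud(n,m,d);print(n,len(c),np.median(c,0),c.min(0),c.max(0))
mb,sb,cb=blob(black(T['im']),(290,175,365,196));ms2,ss2,cs2=blob(black(S['im']),(305,148,327,188))
print('bar',sb,cb,cv2.minAreaRect(np.argwhere(mb)[:,::-1].astype(np.float32)),ss2,cs2)
c=cloud('top',mb,T['d']);print(np.median(c,0),np.percentile(c,[2,98],axis=0))
c=cloud('side',ms2,S['d']);print(np.median(c,0),np.percentile(c,[2,98],axis=0))
for z in(.205,.215):print([plane('top',(u,v),z) for u,v in((297,188),(358,186))])
def big(n,im,b,k):
    x0,y0,x1,y1=b;return cv2.resize(im[y0:y1,x0:x1,::-1],None,fx=k,fy=k,interpolation=cv2.INTER_CUBIC)
a=big('s',S['im'],(260,120,400,285),3.6);b=big('t',T['im'],(262,140,392,265),2.2)
o=np.zeros((max(a.shape[0],b.shape[0]),a.shape[1]+b.shape[1],3),np.uint8);o[:a.shape[0],:a.shape[1]]=a;o[:b.shape[0],a.shape[1]:]=b
cv2.imwrite('pics/c1.png',o);print(o.shape)
E
```

```text
tab [358 129  18   3  36] [366.5    130.0278] [324 235   7  21  95] [327.4211 245.0105] (array([0.4855, 0.0393, 0.2902]), np.float64(0.0012550379126195492))
side 35 [0.4858 0.0393 0.2899] [0.4687 0.036  0.2879] [0.501  0.0447 0.2929]
top 94 [0.4862 0.0397 0.2904] [0.4708 0.0354 0.2841] [0.5014 0.0443 0.2936]
bar [295 177  65  19 641] [328.3807 186.9719] ((326.7776184082031, 186.7066650390625), (63.76531982421875, 17.129194259643555), 3.4336304664611816) [310 151  11  34 269] [315.2156 167.9777]
[0.5838 0.0344 0.2136] [[ 0.5752 -0.0135  0.061 ]
 [ 0.6132  0.0892  0.2171]]
[0.583  0.0555 0.2144] [[ 0.5752 -0.0102  0.1983]
 [ 0.5918  0.0916  0.217 ]]
[array([0.5843, 0.0898, 0.205 ]), array([ 0.5861, -0.0158,  0.205 ])]
[array([0.5831, 0.0892, 0.215 ]), array([ 0.5849, -0.015 ,  0.215 ])]
(594, 790, 3)
```

View pics/c1.png

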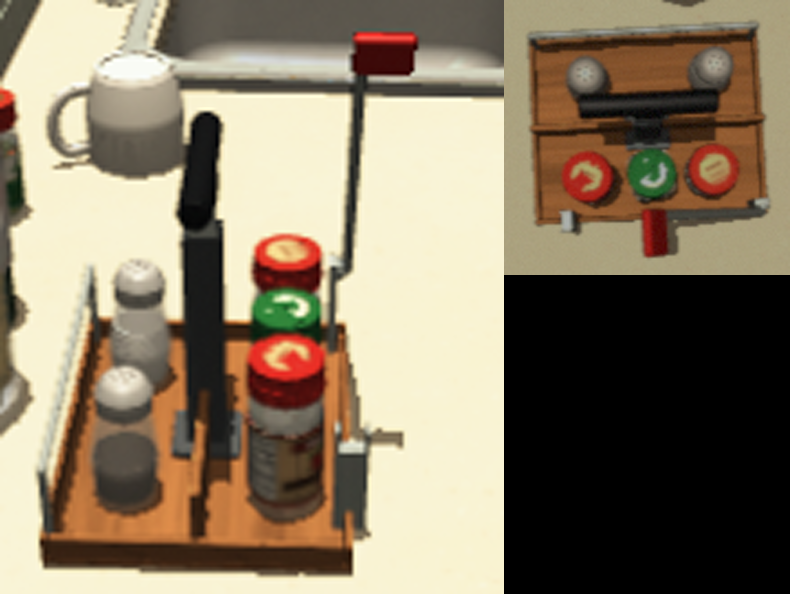

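The enlarged crop confirms it: the bar is raised to about 1.1 rad with the red tab on top, the handle is down, and all five containers are standing. Next I fit the caddy pose from the T-bar and the cap centres.

```bash
python3 - <<'E'
from h import *
np.set_printoptions(precision=4,suppress=True)
S=np.load('side0.npz');T=np.load('top0.npz');im=T['im'].astype(int)
# T-bar: top cloud above z .2
pts=[]
m=np.zeros(im.shape[:2],bool);m[172:200,288:366]=True
c=cloud('top',m,T['d']);c=c[(c[:,2]>.198)&(c[:,2]<.23)]
r=cv2.minAreaRect((c[:,:2]*1000).astype(np.float32));print('T top',len(c),r,np.percentile(c[:,2],[50,95]))
m[:]=0;m[145:192,300:332]=True
c2=cloud('side',m,S['d']);c2=c2[(c2[:,2]>.198)&(c2[:,2]<.23)]
print('T side',len(c2),cv2.minAreaRect((c2[:,:2]*1000).astype(np.float32)),np.percentile(c2[:,2],[50,95]))
for nm,b in(('jar2',(285,206,314,235)),('jar5',(316,206,342,233)),('jar1',(344,204,372,231))):
    m[:]=0;m[b[1]:b[3],b[0]:b[2]]=True
    q=cloud('top',m,T['d']);q=q[(q[:,2]>.09)&(q[:,2]<.12)]
    e=cv2.minEnclosingCircle((q[:,:2]*1000).astype(np.float32));print(nm,len(q),e,np.percentile(q[:,2],[50,95]))
for nm,b in(('catch',(284,232,298,248)),('hinge',(372,225,386,240)),('barall',(318,228,378,262))):
    m[:]=0;m[b[1]:b[3],b[0]:b[2]]=True
    q=cloud('top',m,T['d']);k=(q[:,2]>.065)&(q[:,2]<(.3 if nm=='barall' else .1));q=q[k]
    if nm=='barall':
        q=q[(q[:,0]<.52)&(q[:,2]>.11)];o=q[np.argsort(q[:,2])][::max(1,len(q)//14)];print(nm,o)
    else: print(nm,len(q),q.mean(0),q.min(0),q.max(0))
# side cloud of bar+tab
m[:]=0;m[126:197,345:380]=True
q=cloud('side',m,S['d']);q=q[(q[:,0]<.53)&(q[:,0]>.45)&(q[:,2]>.07)&(abs(q[:,1])<.12)]
f=np.polyfit(q[:,2],q[:,1],1);print('side bar',len(q),'theta',np.arctan2(1,f[0]),'y at z75',np.polyval(f,.075),np.percentile(q,[0,100],axis=0))
E
```

```text
Traceback (most recent call last):
  File "h.py", line 23, in cloud
    v,u=np.nonzero(m&(d>0));return np.array([dep(n,(a,b),d[b,a]) for a,b in zip(u,v)])
                                             ~~~^^^^^^^^^^^^^^^^
  File "h.py", line 11, in dep
    def dep(n,uv,z): c,r=ray(n,uv);return c+r*z
                         ~~~^^^^^^
  File "h.py", line 4, in ray
    p=optics.camera_params(n);K=p['mtx'];T=p['extrinsics']
ValueError: time passes only in moves, steps and waits
```

```bash
sed -i 's/^def ray/PP={n:optics.camera_params(n) for n in ("side","top")}\ndef ray/; s/    p=optics.camera_params(n);K/    p=PP[n];K/' h.py; python3 - <<'E'
from h import *
np.set_printoptions(precision=4,suppress=True)
S=np.load('side0.npz');T=np.load('top0.npz');im=T['im'].astype(int)
pts=[]
m=np.zeros(im.shape[:2],bool);m[172:200,288:366]=True
c=cloud('top',m,T['d']);c=c[(c[:,2]>.198)&(c[:,2]<.23)]
r=cv2.minAreaRect((c[:,:2]*1000).astype(np.float32));print('T top',len(c),r,np.percentile(c[:,2],[50,95]))
m[:]=0;m[145:192,300:332]=True
c2=cloud('side',m,S['d']);c2=c2[(c2[:,2]>.198)&(c2[:,2]<.23)]
print('T side',len(c2),cv2.minAreaRect((c2[:,:2]*1000).astype(np.float32)),np.percentile(c2[:,2],[50,95]))
for nm,b in(('jar2',(285,206,314,235)),('jar5',(316,206,342,233)),('jar1',(344,204,372,231))):
    m[:]=0;m[b[1]:b[3],b[0]:b[2]]=True
    q=cloud('top',m,T['d']);q=q[(q[:,2]>.09)&(q[:,2]<.125)]
    e=cv2.minEnclosingCircle((q[:,:2]*1000).astype(np.float32));print(nm,len(q),e,np.percentile(q[:,2],[50,95]))
for nm,b in(('catch',(284,232,298,248)),('hinge',(372,225,386,240))):
    m[:]=0;m[b[1]:b[3],b[0]:b[2]]=True
    q=cloud('top',m,T['d']);q=q[(q[:,2]>.065)&(q[:,2]<.1)]
    print(nm,len(q),q.mean(0),q.min(0),q.max(0))
m[:]=0;m[126:197,345:380]=True
q=cloud('side',m,S['d']);q=q[(q[:,0]<.53)&(q[:,0]>.45)&(q[:,2]>.07)&(abs(q[:,1])<.12)]
f=np.polyfit(q[:,2],q[:,1],1);print('side bar',len(q),'theta',np.arctan2(1,f[0]),'y at z75',np.polyval(f,.075),np.percentile(q,[0,100],axis=0))
E
```

```text
T top 726 ((585.780029296875, 38.05946350097656), (20.156665802001953, 109.79735565185547), 1.7671551704406738) [0.2138 0.2167]
T side 308 ((585.4525756835938, 37.710777282714844), (19.686201095581055, 111.01226806640625), 1.7755922079086304) [0.214  0.2165]
jar2 432 ((533.5853881835938, 91.8534164428711), 22.8944034576416) [0.117  0.1197]
jar5 399 ((536.4027099609375, 35.665771484375), 21.852684020996094) [0.1113 0.1141]
jar1 435 ((538.6544189453125, -19.117361068725586), 22.775373458862305) [0.1168 0.1195]
catch 54 [0.495  0.1127 0.0759] [0.4853 0.108  0.0666] [0.5051 0.1177 0.0874]
hinge 52 [ 0.5064 -0.0634  0.0846] [ 0.4984 -0.0714  0.0721] [ 0.5125 -0.055   0.0995]
side bar 475 theta 1.1424502141758348 y at z75 -0.05660900873773708 [[ 0.4686 -0.0709  0.0737]
 [ 0.5257  0.0447  0.2929]]
```

```bash
python3 -m handwheel '[{"tz":-10,"roll":0.117},{"tz":-10,"roll":0.117},{"tz":-10,"roll":0.117},{"tz":-10,"roll":0.117},{"tz":-10,"roll":0.117},{"tz":-10,"roll":0.117},{"tz":-10,"roll":0.117},{"tz":-10,"roll":0.117},{"tz":-10,"roll":0.117},{"tz":-10,"roll":0.118}]' 0 40
```

```text
$[0]: bad value
```

```bash
python3 -m handwheel '[{"tx":0,"ty":0,"tz":-10,"roll":0.11}]' 0 40; python3 -m handwheel --help | head -20
```

```text
t: 0.18
tool_pos: [0.2187, 0.5837, 0.238]
tool_rot: [-0.732, -3.054, 0.009]
contact_force: [-0.3, -1.0, 0.3]
opening: 0.0755
grip_force: 0.0invalid input: not JSON, or not a number
```

```bash
python3 -m handwheel '[{"tx":0,"ty":0,"tz":-10,"roll":0.12},{"tx":0,"ty":0,"tz":-10,"roll":0.12},{"tx":0,"ty":0,"tz":-10,"roll":0.12},{"tx":0,"ty":0,"tz":-10,"roll":0.12},{"tx":0,"ty":0,"tz":-10,"roll":0.12},{"tx":0,"ty":0,"tz":-10,"roll":0.12},{"tx":0,"ty":0,"tz":-10,"roll":0.12},{"tx":0,"ty":0,"tz":-10,"roll":0.12},{"tx":0,"ty":0,"tz":-10,"roll":0.1},{"tx":0,"ty":0,"tz":0,"roll":0}]'
```

```text
t: 1.02
tool_pos: [0.2197, 0.5858, 0.3334]
tool_rot: [-2.175, -2.265, -0.005]
contact_force: [-0.9, -0.6, 1.2]
opening: 0.0002
grip_force: 0.0
```

```bash
python3 -m handwheel '[{"tx":-38,"ty":15,"tz":0,"roll":0},{"tx":-38,"ty":15,"tz":0,"roll":0},{"tx":-38,"ty":15,"tz":0,"roll":0},{"tx":-38,"ty":15,"tz":0,"roll":0},{"tx":-38,"ty":15,"tz":0,"roll":0},{"tx":-38,"ty":15,"tz":0,"roll":0},{"tx":-38,"ty":15,"tz":0,"roll":0},{"tx":-38,"ty":15,"tz":0,"roll":0},{"tx":-38,"ty":15,"tz":0,"roll":0},{"tx":-38,"ty":15,"tz":0,"roll":0},{"tx":-38,"ty":15,"tz":0,"roll":0},{"tx":-38,"ty":15,"tz":0,"roll":0}]';  python3 -m handwheel '[{"tx":-38,"ty":15,"tz":0,"roll":0},{"tx":-38,"ty":15,"tz":0,"roll":0},{"tx":-38,"ty":15,"tz":0,"roll":0},{"tx":-38,"ty":15,"tz":0,"roll":0},{"tx":0,"ty":0,"tz":0,"roll":0},{"tx":0,"ty":0,"tz":0,"roll":0}]'; cat >> h.py <<'E'
YAW=.0405;C=np.array([585.6,37.9])
def cad(p):
    p=np.array(p)*1000;c,s=np.cos(YAW),np.sin(YAW);d=p[:2]-C
    return np.array([c*d[0]+s*d[1],-s*d[0]+c*d[1],p[2]]).round(1)
def st():
    o=ctrl.get_obs();print(o['t'],'caddy',cad(o['tool_pos']),'rot',o['tool_rot'].round(3),'F',np.round(o['contact_force'],1),o['opening'],o['grip_force'])
E
python3 -c "
from h import *
st()"
```

```text
t: 2.02
tool_pos: [0.4185, 0.1352, 0.3304]
tool_rot: [-2.171, -2.271, 0.0]
contact_force: [2.1, 0.3, 1.0]
opening: -0.0
grip_force: 0.0
t: 2.52
tool_pos: [0.4848, -0.014, 0.3298]
tool_rot: [-2.175, -2.264, 0.002]
contact_force: [0.1, 0.6, -0.9]
opening: 0.0002
grip_force: 0.0
2.5167 caddy [-102.8  -47.8  329.8] rot [-2.175e+00 -2.264e+00  2.000e-03] F [ 0.1  0.6 -0.9] 0.0002054958183678587 0.0
```

```bash
python3 -m handwheel '[{"tx":0,"ty":-4,"tz":26,"roll":0},{"tx":0,"ty":0,"tz":25,"roll":0},{"tx":15,"ty":0,"tz":0,"roll":0},{"tx":16,"ty":0,"tz":0,"roll":0},{"tx":12,"ty":0,"tz":6,"roll":0},{"tx":12,"ty":0,"tz":6,"roll":0},{"tx":0,"ty":0,"tz":0,"roll":0}]'
python3 - <<'E'
from h import *
st()
im,d=optics.get_image('side');cv2.imwrite('pics/s2.png',cv2.resize(im[100:290,250:410,::-1],None,fx=3,fy=3))
E
```

```text
t: 3.1
tool_pos: [0.477, 0.0453, 0.2665]
tool_rot: [-2.166, -2.272, 0.002]
contact_force: [0.4, 0.2, -0.6]
opening: 0.0001
grip_force: 0.0
3.1 caddy [-108.2   11.8  266.5] rot [-2.166e+00 -2.272e+00  2.000e-03] F [ 0.4  0.2 -0.6] 9.722341240542309e-05 0.0
```

View pics/s2.png

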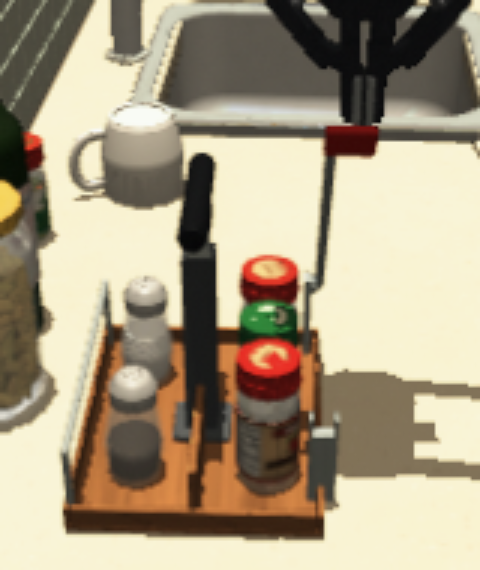

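The closed fingers are behind the tab at crop (350,140), image (367,147). The tab sits lower than before, so the bar is swinging. I continue along the arc.

```bash
python3 -m handwheel '[{"tx":14,"ty":0,"tz":12,"roll":0},{"tx":17,"ty":0,"tz":15,"roll":0},{"tx":16,"ty":0,"tz":16,"roll":0},{"tx":14,"ty":0,"tz":18,"roll":0},{"tx":12,"ty":0,"tz":19,"roll":0},{"tx":10,"ty":0,"tz":20,"roll":0},{"tx":8,"ty":0,"tz":21,"roll":0},{"tx":6,"ty":0,"tz":22,"roll":0},{"tx":0,"ty":0,"tz":0,"roll":0}]'
python3 - <<'E'
from h import *
st()
im,d=optics.get_image('side');cv2.imwrite('pics/s3.png',cv2.resize(im[100:290,250:410,::-1],None,fx=3,fy=3))
E
```

```text
t: 3.9
tool_pos: [0.471, 0.1398, 0.1207]
tool_rot: [-2.168, -2.266, 0.01]
contact_force: [0.3, -0.2, -1.7]
opening: 0.0
grip_force: 0.0
3.9 caddy [-110.4  106.5  120.7] rot [-2.168 -2.266  0.01 ] F [ 0.3 -0.2 -1.7] 1.3817267301209224e-06 0.0
```

View pics/s3.png

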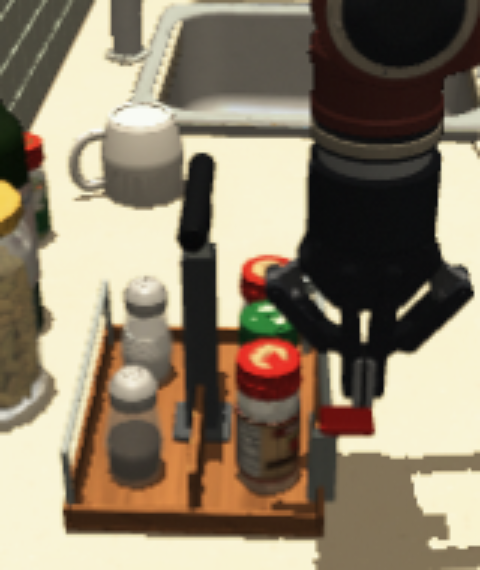

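The bar is most of the way down, with the tab at crop (345,420) and the jars untouched.

```bash
python3 -m handwheel '[{"tx":4,"ty":0,"tz":14,"roll":0},{"tx":2,"ty":0,"tz":12,"roll":0},{"tx":1,"ty":0,"tz":9,"roll":0},{"tx":0,"ty":0,"tz":4,"roll":0},{"tx":0,"ty":0,"tz":0,"roll":0},{"tx":0,"ty":0,"tz":0,"roll":0}]'
python3 -c "
from h import *
st()"
```

```text
t: 4.45
tool_pos: [0.4742, 0.1463, 0.0865]
tool_rot: [2.174, 2.267, -0.0]
contact_force: [0.2, -0.6, 0.2]
opening: 0.0004
grip_force: 0.0
4.45 caddy [-106.9  112.8   86.5] rot [ 2.174  2.267 -0.   ] F [ 0.2 -0.6  0.2] 0.0003662419010528017 0.0
```

```bash
for i in 1 2; do python3 -m handwheel '[{"tx":0,"ty":0,"tz":2,"roll":0},{"tx":0,"ty":0,"tz":1,"roll":0},{"tx":0,"ty":0,"tz":0,"roll":0},{"tx":0,"ty":0,"tz":0,"roll":0}]' | grep -E 'pos|contact'; done
```

```text
tool_pos: [0.4743, 0.1465, 0.0836]
contact_force: [0.1, -0.2, 0.5]
tool_pos: [0.4739, 0.1465, 0.0801]
contact_force: [0.1, -1.2, -0.5]
```

```bash
for i in 1 2 3; do python3 -m handwheel '[{"tx":0,"ty":0,"tz":1,"roll":0},{"tx":0,"ty":0,"tz":0.5,"roll":0},{"tx":0,"ty":0,"tz":0,"roll":0}]' | grep -E 'pos|contact'; done
```

```text
tool_pos: [0.4742, 0.1465, 0.079]
contact_force: [0.0, -0.0, 1.6]
tool_pos: [0.4743, 0.1465, 0.0788]
contact_force: [-4.9, -0.3, 9.7]
tool_pos: [0.4745, 0.1465, 0.0786]
contact_force: [-8.5, -2.7, 16.0]
```

The stop is reached: force rises at TCP z 78.8 mm, against 79 expected. I back off, open, move over the handle, and check the bar.

```bash
python3 -m handwheel '[{"tx":0,"ty":0,"tz":-10,"roll":0},{"tx":0,"ty":0,"tz":-30,"roll":0},{"tx":0,"ty":0,"tz":-38,"roll":0},{"tx":0,"ty":0,"tz":-38,"roll":0},{"tx":0,"ty":0,"tz":-38,"roll":0},{"tx":0,"ty":0,"tz":-38,"roll":0},{"tx":-28,"ty":27,"tz":0,"roll":0},{"tx":-28,"ty":27,"tz":0,"roll":0},{"tx":-28,"ty":27,"tz":0,"roll":0},{"tx":-28,"ty":27,"tz":0,"roll":0},{"tx":0,"ty":0,"tz":0,"roll":0},{"tx":0,"ty":0,"tz":0,"roll":0}]' 70
python3 - <<'E'
from h import *
st()
np.set_printoptions(precision=4,suppress=True)
im,d=optics.get_image('side')
m,s,c=blob(red(im),(345,225,390,260));q=cloud('side',m,d);print('tab',s,c,np.median(q,0),q.min(0),q.max(0))
cv2.imwrite('pics/s4.png',cv2.resize(im[100:290,250:410,::-1],None,fx=3,fy=3))
E
```

```text
t: 6.87
tool_pos: [0.5874, 0.0377, 0.2668]
tool_rot: [-2.176, -2.264, 0.002]
contact_force: [-0.0, 0.4, 0.6]
opening: 0.0698
grip_force: 0.0
6.8667 caddy [  1.8  -0.3 266.8] rot [-2.176e+00 -2.264e+00  2.000e-03] F [-0.   0.4  0.6] 0.06977439158584042 0.0
tab [356 252  17   8 131] [363.7405 255.626 ] [0.4813 0.1561 0.0798] [0.4657 0.1444 0.0772] [0.4969 0.167  0.082 ]
```

View pics/s4.png

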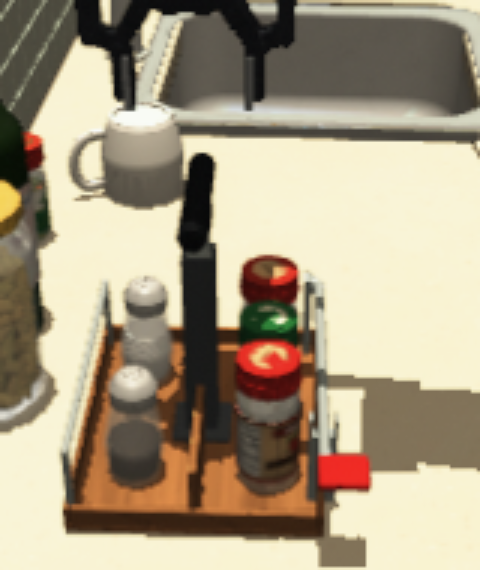

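The bar lies level in its catch: the tab is at crop (345,472) and its top is at z 79.8 mm, against 79 expected. The open fingers straddle the T-bar, so I descend and grip.

```bash
python3 -m handwheel '[{"tx":0,"ty":-2,"tz":30,"roll":0},{"tx":0,"ty":0,"tz":30,"roll":0},{"tx":0,"ty":0,"tz":15,"roll":0},{"tx":0,"ty":0,"tz":6,"roll":0},{"tx":0,"ty":0,"tz":0,"roll":0},{"tx":0,"ty":0,"tz":0,"roll":0}]' && python3 -m handwheel '[{"tx":0,"ty":0,"tz":0,"roll":0},{"tx":0,"ty":0,"tz":0,"roll":0},{"tx":0,"ty":0,"tz":0,"roll":0},{"tx":0,"ty":0,"tz":0,"roll":0},{"tx":0,"ty":0,"tz":0,"roll":0},{"tx":0,"ty":0,"tz":0,"roll":0},{"tx":0,"ty":0,"tz":0,"roll":0},{"tx":0,"ty":0,"tz":0,"roll":0}]' 5 50; python3 -c "
from h import *
st()"
```

```text
t: 7.42
tool_pos: [0.5848, 0.0397, 0.1879]
tool_rot: [2.172, 2.268, 0.001]
contact_force: [-0.7, -0.5, 0.5]
opening: 0.0701
grip_force: 0.0
t: 8.08
tool_pos: [0.5843, 0.039, 0.1881]
tool_rot: [-2.174, -2.266, 0.001]
contact_force: [-5.2, -0.3, 5.2]
opening: 0.0181
grip_force: 50.4
8.0833 caddy [ -1.3   1.1 188.1] rot [-2.174e+00 -2.266e+00  1.000e-03] F [-5.2 -0.3  5.2] 0.018084907777613332 50.4039765894413
```

```bash
python3 -m handwheel '[{"tx":0,"ty":-1,"tz":-5,"roll":0},{"tx":0,"ty":0,"tz":-10,"roll":0},{"tx":0,"ty":0,"tz":-10,"roll":0},{"tx":0,"ty":0,"tz":-10,"roll":0},{"tx":0,"ty":0,"tz":-10,"roll":0},{"tx":0,"ty":0,"tz":-10,"roll":0},{"tx":0,"ty":0,"tz":-10,"roll":0},{"tx":0,"ty":0,"tz":-10,"roll":0},{"tx":0,"ty":0,"tz":-5,"roll":0},{"tx":0,"ty":0,"tz":-2,"roll":0},{"tx":0,"ty":0,"tz":0,"roll":0}]';python3 -c "
from h import *
st()"
```

```text
t: 9.0
tool_pos: [0.5842, 0.039, 0.2687]
tool_rot: [2.174, 2.267, 0.001]
contact_force: [5.4, -0.4, -3.2]
opening: 0.0183
grip_force: 49.8
9.0 caddy [ -1.4   1.1 268.7] rot [2.174e+00 2.267e+00 1.000e-03] F [ 5.4 -0.4 -3.2] 0.018305508707553944 49.7897806763649
```

```bash
python3 -m handwheel '[{"tx":0,"ty":0.5,"tz":-3,"roll":0},{"tx":0,"ty":0,"tz":-2,"roll":0},{"tx":0,"ty":0,"tz":-2,"roll":0},{"tx":0,"ty":0,"tz":0,"roll":0},{"tx":0,"ty":0,"tz":0,"roll":0}]' | grep -E 'pos|contact'; for i in 1 2; do python3 -m handwheel '[{"tx":0,"ty":0,"tz":-1,"roll":0},{"tx":0,"ty":0,"tz":-1,"roll":0},{"tx":0,"ty":0,"tz":0,"roll":0},{"tx":0,"ty":0,"tz":0,"roll":0}]' | grep -E 'pos|contact|opening'; done
```

```text
tool_pos: [0.5842, 0.039, 0.2757]
contact_force: [3.7, -0.5, -5.0]
tool_pos: [0.5842, 0.039, 0.2784]
contact_force: [2.4, 0.9, -3.5]
opening: 0.0186
tool_pos: [0.5841, 0.039, 0.2786]
contact_force: [4.7, 0.7, -8.7]
opening: 0.0183
```

```bash
python3 -m handwheel '[{"tx":0,"ty":0,"tz":-1,"roll":0},{"tx":0,"ty":0,"tz":-1,"roll":0},{"tx":0,"ty":0,"tz":0,"roll":0},{"tx":0,"ty":0,"tz":0,"roll":0}]' | grep -E 'pos|contact|opening'; python3 - <<'E'
from h import *
for n in('side','top'):
    im,d=optics.get_image(n);h=im.astype(int)
    m=((h[...,0]>150)&(h[...,1]>60)&(h[...,1]<140)&(h[...,2]<50)).astype(np.uint8)
    b=(300,150,345,230) if n=='side' else (310,185,345,215)
    try: k,s,c=blob(m,b);q=cloud(n,k,d);print(n,s,c,cad(np.median(q,0)))
    except ValueError: print(n,'none')
E
```

```text
tool_pos: [0.5841, 0.039, 0.2787]
contact_force: [8.0, -0.9, -13.8]
opening: 0.0186
side [339 220   2   2   2] [339.5 220.5] [-51.3  59.  116.5]
top none
```

```bash
python3 -m handwheel '[{"tx":0,"ty":0,"tz":2,"roll":0},{"tx":0,"ty":0,"tz":1,"roll":0},{"tx":0,"ty":0,"tz":0,"roll":0},{"tx":0,"ty":0,"tz":0,"roll":0}]' | grep -E 'pos|contact|opening'; python3 - <<'E'
from h import *
im,d=optics.get_image('side');a=cv2.resize(im[100:290,250:410,::-1],None,fx=3,fy=3);b=cv2.resize(im[165:225,300:330,::-1],None,fx=9,fy=9,interpolation=cv2.INTER_NEAREST)
o=np.zeros((570,760,3),np.uint8);o[:,:480]=a;o[:540,485:755]=b;cv2.imwrite('pics/s5.png',o)
E
```

```text
tool_pos: [0.5842, 0.039, 0.2787]
contact_force: [4.3, 0.5, -6.7]
opening: 0.0185
```

View pics/s5.png

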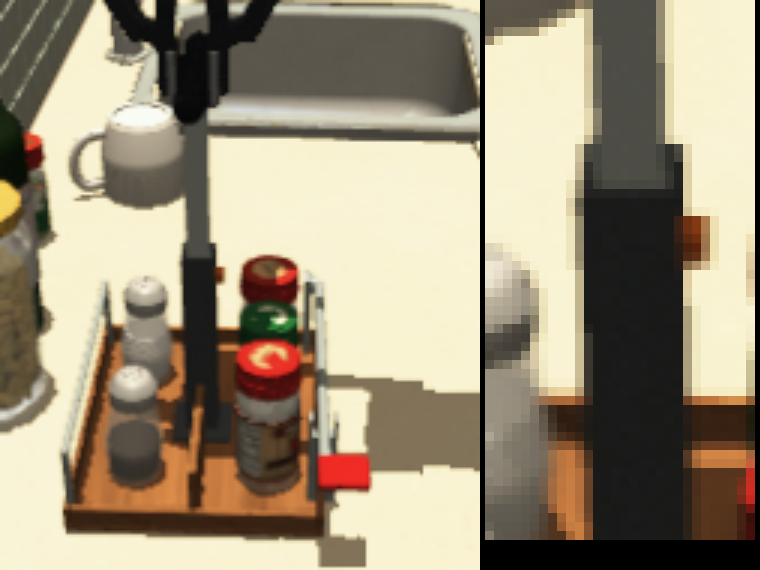

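The orange button stands out of the sleeve's front at crop (220,274), with the handle fully up. I relieve the pull, release and retreat upward.

```bash
python3 -m handwheel '[{"tx":0,"ty":0,"tz":1,"roll":0},{"tx":0,"ty":0,"tz":1,"roll":0},{"tx":0,"ty":0,"tz":1,"roll":0},{"tx":0,"ty":0,"tz":0,"roll":0}]' && python3 -m handwheel '[{"tx":0,"ty":0,"tz":0,"roll":0},{"tx":0,"ty":0,"tz":0,"roll":0},{"tx":0,"ty":0,"tz":0,"roll":0},{"tx":0,"ty":0,"tz":0,"roll":0},{"tx":0,"ty":0,"tz":0,"roll":0},{"tx":0,"ty":0,"tz":0,"roll":0},{"tx":0,"ty":0,"tz":-10,"roll":0},{"tx":0,"ty":0,"tz":-15,"roll":0},{"tx":0,"ty":0,"tz":-20,"roll":0},{"tx":0,"ty":0,"tz":-20,"roll":0},{"tx":0,"ty":0,"tz":-20,"roll":0},{"tx":0,"ty":0,"tz":-5,"roll":0}]' 60; python3 -m handwheel '[{"tx":0,"ty":0,"tz":0,"roll":0},{"tx":0,"ty":0,"tz":0,"roll":0},{"tx":0,"ty":0,"tz":0,"roll":0},{"tx":0,"ty":0,"tz":0,"roll":0}]' >/dev/null; python3 - <<'E'
from h import *
st()
im,d=optics.get_image('side');cv2.imwrite('pics/s6.png',cv2.resize(im[90:290,240:420,::-1],None,fx=3,fy=3))
m=np.zeros(d.shape,bool);m[100:150,300:332]=True
q=cloud('side',m,d);q=np.array([cad(p) for p in q]);q=q[(abs(q[:,0])<12)&(abs(q[:,1])<56)&(q[:,2]<330)];print('bar top z',len(q),np.percentile(q[:,2],[50,90,97]))
m,s,c=blob(red(im),(345,225,390,260));print('tab',cad(np.median(cloud('side',m,d),0)))
E
```

```text
t: 11.23
tool_pos: [0.5842, 0.039, 0.2766]
tool_rot: [2.174, 2.267, 0.0]
contact_force: [0.4, -0.7, -0.8]
opening: 0.018
grip_force: 51.4
t: 12.23
tool_pos: [0.5856, 0.0389, 0.3723]
tool_rot: [2.17, 2.263, 0.009]
contact_force: [0.1, -0.4, 1.6]
opening: 0.0601
grip_force: 0.0
12.5667 caddy [ -1.9   1.2 363.9] rot [-2.173 -2.266  0.003] F [-0.3  0.2  0.1] 0.06000959794275909 0.0
bar top z 392 [300.5  304.69 305.1 ]
tab [-99.4 122.4  79.6]
```

View pics/s6.png

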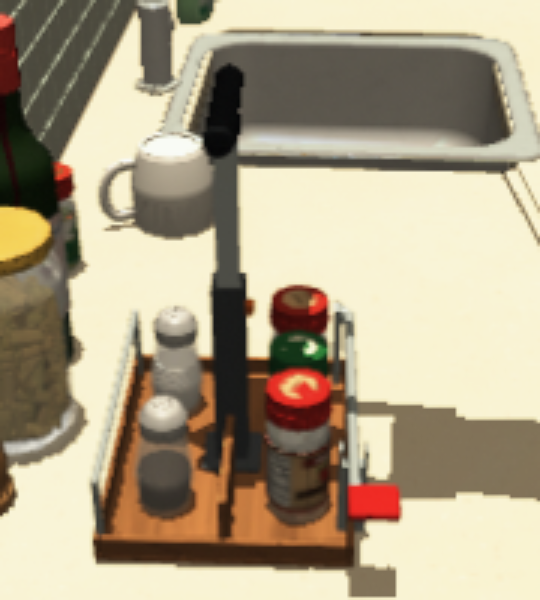

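The handle stays up on its own, with the T-bar at crop (225,110), its top at z about 304 mm and the button out at (250,307). The bar is in its catch, all five containers stand, and the gripper is clear.

```bash
python3 -c "
from station import ctrl
print(ctrl.finish_job())"
```

```text
the job is handed in; nothing more can be done
None
```

The job is handed in: the front bar rests fully in its catch, the handle is locked up on its clicked-out button, all jars and shakers are standing in place, and the gripper is clear, at about 12.6 s of the 48 s allowed.

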